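# Clear an offcut into the dust-flap chute of the sawing stand

### The arm

A 6-joint arm with a two-finger parallel gripper is mounted at the origin on the work surface. World frame = base frame: x ahead of the robot, y to its left, z up, the work surface at z = 0. Lengths are in mm, angles in rad, forces in N, time in s.
With the tool pointing down it reaches from about 275 to 1000 mm from the base axis. Payload 8.4 kg.
Tool frame: the origin (TCP) lies at the very end of the fingers, on their centre line; the grasp point (between the pads) lies 19 mm behind it; z points along the fingers, y is the direction in which the jaws open and shut (so a half turn about z gives the same grasp; the last joint's range is limited). The gripper opens to 85 mm and grips with 20 to 120 N. Pads are 22 mm wide; open, the fingers measure 114 mm over their backs; the gripper's body (76 mm by 85 mm) begins 54 mm behind the grasp point. The pads swing forward as they close: fully open they stand 13 mm farther back than shut.
Start: joints at [-1.33, 0.353, 1.633, -0, 1.155, -0.002], TCP at [150.262, -606.671, 231.281] pointing down, gripper open.
Joint ranges: [-2.63, 2.63], [-0.92, 2.1], [0.06, 2.66], [-1.3, 4.44], [0, 2.69], [-3.02, 3.02]. Speed limits (rad/s): [2.22, 2.22, 2.79, 3.14, 3.14, 3.14].

### API

Orientations are given as [roll, pitch, yaw] about the fixed x, y, z axes, in that order (R = Rz(yaw) Ry(pitch) Rx(roll)).
In Python, from plant import manip, viewer gives the robot as it stands.
- The arm moves only by the shell command python3 -m handwheel 'ROWS' [FORCE]. ROWS is JSON, a list that holds one entry, the list of rows, each a list of 5 numbers: the shift along the tool's x, y, z in mm, then the turn about the tool's z in rad, then the closure in counts, from 0 (fully open) to 255 (shut). A call has 1 to 5 rows; each row shifts and turns the pose as measured when the row begins, along the tool's axes as they then stand; what a row does not reach is not made up. A row lasts 1/8 s, in which the tool goes at most 62.5 mm and 10.7 degrees, less where a joint would pass 70% of its speed; a pose out of reach is approached as far as the arm can. A call is refused whole if a number of a shift passes 62.5 or a number of a turn 0.188, either way. A call with a gripper value outside its range is refused whole. The fingers move at their own pace and stop on an object; FORCE is the grip in N (left out, the last holds). Time passes only in rows, so rows that do not move let the fingers close. It gives the time, the measured TCP pose, the force and the opening at its end, in the units of the state.
- manip.read_state(): the state, without advancing time (a new reading comes with each control period).
- viewer.read_camera(name): name is "scene" or "side" or "wrist"; returns the picture (480x640x3 uint8, red, green, blue); there is no depth.
- viewer.get_calibration(name): a dict with "fx", "fy", "cx", "cy" (pixels), "extrinsics" (4x4, takes a point from world to camera coordinates). Camera axes: x right, y up, looking along -z (the intrinsics and any distortion apply to the point x, -y, -z); pixel columns grow to the right and rows downward; lengths in mm; the calibration is good to about 2 mm. A picture is of the moment at which its call begins: read the wrist's pose just before it. get_calibration takes no time and is no camera call; for the wrist camera it gives the pose at the moment of the call.
- manip.sign_off(): hands the job in, once; it reports no verdict.
The state is a dict: "clock": time; "q": joint angles; "qd": joint speeds; "joint_torque": joint torques, N m; "ee_pos": TCP position; "tool_rot": TCP orientation; "force": force on the tool from outside, world axes, zero at the start; "wrist_torque": the same for the moment, N m; "gripper_width": opening from 0.0 (shut) to 1.0 (fully open).
Only numpy, scipy, OpenCV 4.12 (cv2) and the standard library are available. Lean on these libraries where they do the work, as an engineer would, in place of code of your own. Each camera call takes 0.05 s, during which the arm holds its last target. There are 200 camera calls.

### The job

Clear the knotty pine offcut off the bed of the sawing stand without picking it up: with the fingertips push it square against the fence, then slide it along the fence, end first, so that it pushes the orange flap open and goes through into the offcut chute. Take the fingers back so that the flap swings shut behind it, and leave the kept rail in the saw guide and the other tools where they are.

Things in the scene. Friction and masses are not known exactly. Their poses are not given: they have to be found in the camera images.
- saw_stand: Raised sawing stand fixed on the bench. Origin at bench level; its x points across it from the near edge to the fence, y along it towards the chute. All sizes below marked (S) are in this frame, mm. Flat grey bed: top at z 95, x -102 to 102, y -360 to 170 (S)
- fence (a point): aluminium fence along the bed's far side: this point is on its working face, at its foot (S: x 80, y 0, z 95). The face runs along y from -360 to 170 at x 80, 36 high above the bed
- saw_guide (a point): dark wooden saw guide (mitre box cheeks) at the bed's right end: this point is the top middle of its near cheek, which spans x 7 to 25, y -330 to -222 (S), 56 high above the bed; the far cheek stands behind the fence
- mouth (a point): chute: plywood housing, x -80 to 105, y 170 to 535, top (clear cover) at z 170 (S). Its front panel faces -y at y 170; the mouth in it spans x 10 to 88, z 95 to 157, next to the fence. This point is the middle of the mouth's lower edge on the panel's outer face (S: x 49, y 170, z 95)
- sill (a point): inner edge of the slick steel sill in the mouth (S: x 49, y 195, z 94). The sill continues the bed 1 mm lower; from here a slick slide falls at 35 degrees and runs out on the slick floor (z 16). A piece whose middle has passed this edge tips over and slides down by itself
- flap (a joint): orange flap behind the mouth, 74 wide, 56 high, 5 thick, 35 g, hinged along its top edge (S: y 187, z 155), rad: 0 = hanging shut, grows as it is pushed inwards (+y), up to 1.45; it falls shut by its own weight. About 0.9 while it rides on top of the flat offcut
- flap_edge (a point): middle of the flap's lower edge
- offcut: loose piece of pale pine with dark knots, 150 long (its y), 45 wide (its x), 28 high, 70 to 130 g; origin at the centre of its underside. It starts flat on the bed between saw guide and chute, askew and some way off the fence, with its +y end roughly towards the chute
- rail: kept rail: loose piece of pale pine with a dark mortise, 170 long (its y), 45 wide, 28 high; origin at the centre of its underside; lies along the fence in the saw guide, at the stand's right end. Leave it
- weight: small turned aluminium weight, 30 diameter, 30 high, standing on the bed in the near corner beside the chute's front panel; origin at the centre of its underside. Leave it
- square: small try square lying on the bench, dark wooden stock 85 x 18 x 14, steel blade 75 long; leave it
- plane: steel hand plane, 240 x 55, 86 high, on the bench; origin at the centre of its sole. Leave it
- pull_saw: pull saw lying on the bench beyond the stand, 570 long, cane-wrapped handle; origin at the neck. Leave it
- gauge: wooden marking gauge lying on the bench, stem 200 long, head 75 x 28 x 36; origin under the head. Leave it
- glue: white glue bottle, 64 diameter, 170 high, standing on the bench; origin at the centre of its underside. Leave it

How it is judged (in metres and radians):
On the way, in this order (a step that is already met when the one before it is completed fails the run):
1. the offcut lies square against the fence on the bed, before it enters the mouth (gap under about 9 mm, within 0.1 rad) (x of offcut in the frame of saw_stand above 0.049 m and angle between the y axis of offcut and the y axis of saw_stand, either way round below 0.1 rad and y of offcut in the frame of saw_stand below 0.11 m), for 0.1 s.
2. the offcut, flat on the bed and sill, holds the flap open with its leading end through the mouth (value of joint flap above 0.35 rad and y of offcut in the frame of saw_stand between 0.09 and 0.205 m and angle between offcut's own z axis and vertical below 0.2 rad), for 0.08 s.
At the end, for the whole second after the job is handed in: The offcut lies at rest down inside the chute (its middle more than 90 mm beyond the mouth and below 70 mm over the bench), the flap hangs shut (under 0.06 rad), and the kept rail is within 15 mm of where it was (y of offcut in the frame of saw_stand between 0.26 and 0.52 m and x of offcut in the frame of saw_stand between -0.065 and 0.09 m and height (world z) of offcut below 0.07 m and value of joint flap below 0.06 rad and linear speed of offcut below 0.03 m/s and distance of rail from where it was at the start of the episode below 0.015 m); the robot touches nothing.
It fails at once if the offcut is lifted or carried (its underside more than 20 mm above the bed) (height (world z) of offcut above 0.115 m).
It fails at once if the kept rail is moved by more than 15 mm (distance of rail from where it was at the start of the episode above 0.015 m).
It fails at once if another tool on the bench or stand is moved by more than 20 mm (distance of any of weight, square, plane, pull_saw, gauge, glue from where it was at the start of the episode above 0.02 m).
It also fails if it takes over 54 s, if anything falls off the work surface, if the arm or the gripper's body presses on something with over 40 N, if the wrist force passes 120 N, or if a joint passes its speed limit or range.

## Working session

There is one attempt and no reset: what is moved stays moved. The work goes in short steps, Python scripts to look and compute and a shell command to move; the robot and the scene stay as the last step left them, time stands still between calls to the robot, and variables do not carry over. Pictures are saved under pics/ and viewed, about 8 in all and at most 12, crops included, and the job is handed in when it is done.

```bash
mkdir -p pics; python3 - <<'E'
from plant import manip, viewer
import cv2, numpy as np
for n in("scene","side"):
    im=viewer.read_camera(n); cv2.imwrite(f"pics/{n}0.png",im[:,:,::-1])
    c=viewer.get_calibration(n); print(n,{k:np.round(v,3).tolist() if not isinstance(v,str) else v for k,v in c.items()})
s=manip.read_state(); print(s["clock"],s["ee_pos"],s["tool_rot"],s["gripper_width"])
E
```

```text
scene {'fx': 585.333, 'fy': 585.333, 'cx': 318.781, 'cy': 228.549, 'extrinsics': [[0.833, 0.554, -0.012, -360.147], [-0.299, 0.468, 0.832, 116.949], [0.466, -0.689, 0.555, -1970.982], [0.0, 0.0, 0.0, 1.0]]}
side {'fx': 533.319, 'fy': 533.319, 'cx': 330.761, 'cy': 235.746, 'extrinsics': [[-0.711, -0.703, 0.018, 248.393], [0.499, -0.487, 0.717, -404.567], [-0.495, 0.519, 0.697, -1034.681], [0.0, 0.0, 0.0, 1.0]]}
0.1 [ 150.16621418 -606.24727024  230.65411221] [-3.14036007e+00  1.93196857e-05  2.42826013e-01] 0.9979162503850956
```

View pics/scene0.png

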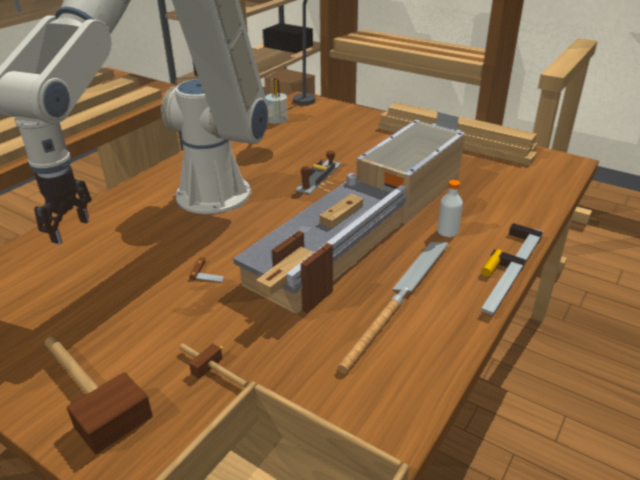

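View pics/side0.png

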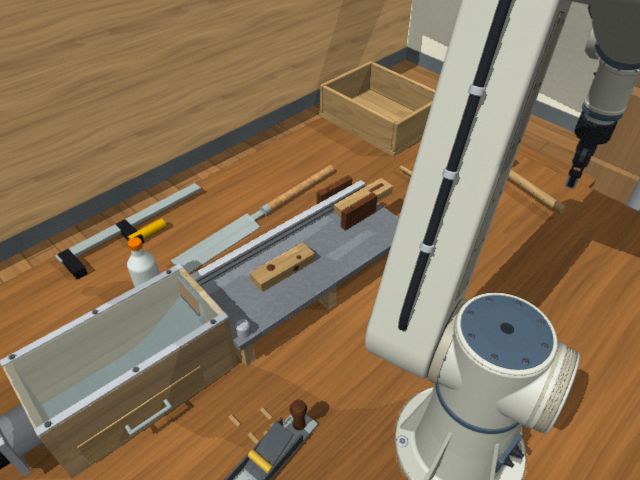

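The scene view shows the stand with the offcut at about (342,211), the guide at (290,250) and the chute top at (410,150). The side view shows the offcut at about (283,267), the weight at (243,327) and the chute cover at the lower left. I'll enlarge the side view to pick points.

```bash
python3 - <<'E'
import cv2
a=cv2.imread("pics/side0.png")[170:370,160:420]
cv2.imwrite("pics/c1.png",cv2.resize(a,None,fx=3,fy=3,interpolation=cv2.INTER_CUBIC))
E
```

```text
(no output)
```

View pics/c1.png

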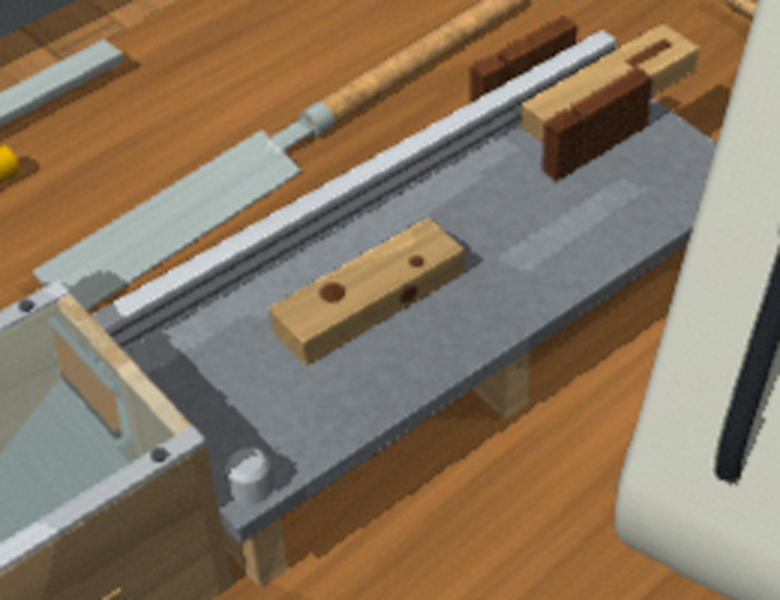

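```bash
cat > h.py <<'E'
import numpy as np, json, os
from plant import manip, viewer
def ray(c,uv,z):
    E=np.array(c["extrinsics"]); R,t=E[:3,:3],E[:3,3]
    d=R.T@np.array([(uv[0]-c["cx"])/c["fx"],-(uv[1]-c["cy"])/c["fy"],-1.]); o=-R.T@t
    return (o+d*(z-o[2])/d[2])[:2]
def proj(c,P):
    E=np.array(c["extrinsics"]); p=E[:3,:3]@np.array(P,float)+E[:3,3]
    return np.array([c["cx"]+c["fx"]*p[0]/-p[2], c["cy"]+c["fy"]*p[1]/p[2]])
def fit(S,W):
    S,W=np.array(S,float),np.array(W,float); a,b=S.mean(0),W.mean(0)
    H=(S-a).T@(W-b); th=np.arctan2(H[0,1]-H[1,0],H[0,0]+H[1,1])
    R=np.array([[np.cos(th),-np.sin(th)],[np.sin(th),np.cos(th)]]); return th,R,b-R@a
E
python3 - <<'E'
from h import *
c=viewer.get_calibration("side")
f=lambda u,v,z: ray(c,(u/3+160,v/3+170),z)
obs=[((-102,170),f(237,527,95)),((-80,170),f(203,437,170)),((105,170),f(62,285,170)),((80,-360),f(612,45,131)),((25,-222),f(545,120,151)),((7,-330),f(648,78,151))]
for s,w in obs: print(s,w.round(1))
th,R,t=fit([o[0] for o in obs],[o[1] for o in obs]); print("th",th,t)
for s,w in obs: print(s,(R.T@(w-t)).round(1))
inv=lambda w:(R.T@(w-t)).round(1)
print("fence",inv(f(122,318,131)),inv(f(367,182,131)),"edge",inv(f(690,232,95)))
print("off",[inv(f(*p,123)) for p in((430,219),(466,252),(306,345),(270,312))])
print("weight top",inv(f(251,462,125)))
E
```

```text
(-102, 170) [419.7 194.4]
(-80, 170) [444.  193.3]
(105, 170) [620.1 182.1]
(80, -360) [ 561.6 -335.6]
(25, -222) [ 518.7 -205.4]
(7, -330) [ 495.4 -305.2]
th -0.066722699550442 [508.58022671  21.16708847]
(-102, 170) [-100.2  166.9]
(-80, 170) [-75.9 167.4]
(105, 170) [100.6 168. ]
(80, -360) [  76.7 -352.4]
(25, -222) [  25.2 -225.4]
(7, -330) [   8.6 -326.5]
fence [ 80.  138.7] [ 78.1 -83.8] edge [-104.7 -266.8]
off [array([  20. , -100.3]), array([-25.5, -98.6]), array([-21.4,  49.4]), array([21.5, 50.6])]
weight top [-82.3 139.6]
```

The stand pose is fixed to about 3 mm: yaw −0.067, origin at (508.6, 21.2). The offcut is centred at about S (−1, −24), nearly parallel to the fence. First I'll turn the tool to match the stand axes, then travel high to the near side of the offcut.

```bash
python3 -m handwheel '[[[0,0,0,0.155,0],[0,0,0,0.155,0],[23,-55,0,0,0],[23,-55,0,0,0],[23,-55,0,0,0]]]' 30; python3 -m handwheel '[[[23,-55,0,0,0],[23,-55,0,0,0],[23,-55,0,0,0],[23,-55,0,0,0],[23,-55,0,0,0]]]'; cat >> h.py <<'E'
TH=-0.0667; RS=np.array([[np.cos(TH),-np.sin(TH)],[np.sin(TH),np.cos(TH)]]); TS=np.array([508.6,21.2])
inv=lambda w:RS.T@(np.array(w)[:2]-TS)
def st():
    s=manip.read_state(); p=s["ee_pos"]; print("t",s["clock"],"S",inv(p).round(1),"z",round(p[2],1),"rot",np.round(s["tool_rot"],3),"F",np.round(s["force"],1),"w",round(s["gripper_width"],2))
    return s
E
python3 -c "from h import *;st()"
```

```text
clock: 0.72
ee_pos: [231.8, -445.2, 228.4]
tool_rot: [-3.138, 0.001, -0.083]
force: [0.3, 0.1, 0.8]
gripper_width: 1.0
clock: 1.35
ee_pos: [371.6, -171.7, 229.0]
tool_rot: [-3.138, 0.0, -0.085]
force: [1.2, -0.3, -0.8]
gripper_width: 0.999
t 1.35 S [-123.8 -201.6] z 229.0 rot [-3.138  0.    -0.085] F [ 1.2 -0.3 -0.8] w 1.0
```

```bash
python3 -m handwheel '[[[16,-44,0,0,0],[16,-44,0,0,0],[16,-44,0,0,0],[16,-44,0,-0.018,0],[0,0,0,0,0]]]'; python3 - <<'E'
from h import *
import cv2
s=st(); c=viewer.get_calibration("wrist"); cv2.imwrite("pics/w1.png",viewer.read_camera("wrist")[:,:,::-1])
W=lambda a,b,z: np.r_[RS@np.array([a,b])+TS,z]
for P in((80,0,131),(80,-150,131),(80,150,131),(23.5,-99.5,123),(-24,-99,123),(-21,50,123),(21,50,123),(-82,140,125)): print(P,proj(c,W(*P)).round())
E
```

```text
clock: 1.98
ee_pos: [452.7, 7.9, 229.4]
tool_rot: [-3.138, -0.001, -0.061]
force: [-0.6, -0.1, 0.4]
gripper_width: 1.001
t 1.975 S [-54.9 -17. ] z 229.4 rot [-3.138e+00 -1.000e-03 -6.100e-02] F [-0.6 -0.1  0.4] w 1.0
(80, 0, 131) [292.  26.]
(80, -150, 131) [542.  27.]
(80, 150, 131) [42. 25.]
(23.5, -99.5, 123) [443. 126.]
(-24, -99, 123) [436. 197.]
(-21, 50, 123) [224. 191.]
(21, 50, 123) [219. 128.]
(-82, 140, 125) [107. 273.]
```

View pics/w1.png

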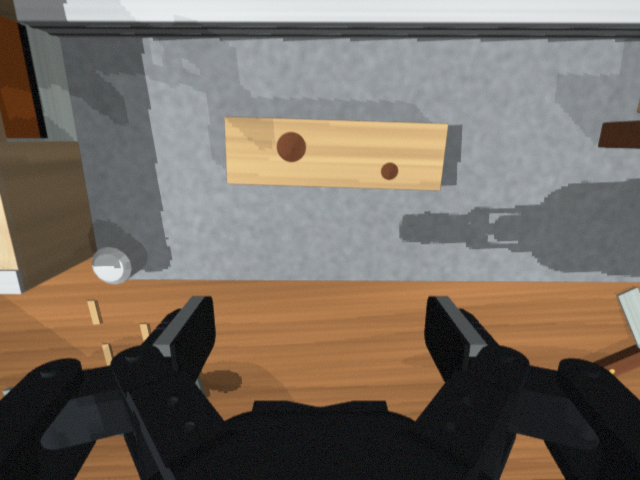

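The wrist view agrees with the map: offcut corners at (226,117), (447,124), (440,190) and (228,184), fence lip at row ~25, weight at (112,265). The fingers are clear on the near side, so I'll lower them.

```bash
python3 -m handwheel '[[[0,2,45,0,0],[0,2,45,0,0],[0,2,32,0,0],[0,0,5,0,0],[0,0,0,0,0]]]'; python3 -c "from h import *;st()"
```

```text
clock: 2.65
ee_pos: [450.4, -3.2, 100.3]
tool_rot: [-3.14, -0.001, -0.066]
force: [-0.3, -0.8, -0.0]
gripper_width: 0.998
t 2.65 S [-56.4 -28.3] z 100.3 rot [-3.14e+00 -1.00e-03 -6.60e-02] F [-0.3 -0.8 -0. ] w 1.0
```

```bash
python3 -m handwheel '[[[15,0,0,0,0],[10,0,0,0,0],[10,0,0,0,0],[10,0,0,0,0],[10,0,0,0,0]]]'; python3 -m handwheel '[[[8,0,0,0,0],[6,0,0,0,0],[0,0,0,0,0]]]'; python3 - <<'E'
from h import *
import cv2
st(); cv2.imwrite("pics/w2.png",viewer.read_camera("wrist")[:,:,::-1])
E
```

```text
clock: 3.28
ee_pos: [511.6, -7.4, 104.1]
tool_rot: [-3.139, -0.007, -0.066]
force: [-0.6, 0.5, 0.3]
gripper_width: 0.999
clock: 3.65
ee_pos: [527.2, -8.4, 104.1]
tool_rot: [-3.139, -0.007, -0.066]
force: [-0.2, -0.5, -0.6]
gripper_width: 1.001
t 3.65 S [ 20.5 -28.3] z 104.1 rot [-3.139 -0.007 -0.066] F [-0.2 -0.5 -0.6] w 1.0
```

View pics/w2.png

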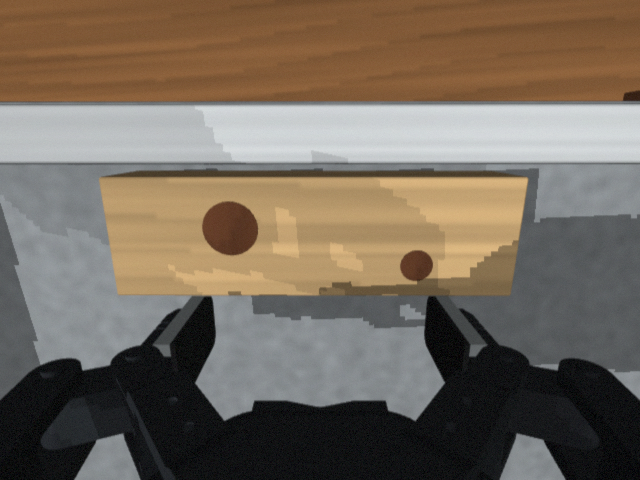

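The offcut is square in front of both fingers, with its far edge at row ~177. The fence top edge is at row 163, so a small gap remains. I'll measure the gap by casting rays.

```bash
python3 - <<'E'
from h import *
c=viewer.get_calibration("wrist")
for p,z in(((101,177),123),((527,177),123),((514,296),123),((118,296),123),((120,163),131),((500,164),131)): print(p,inv(ray(c,p,z)).round(1))
E
```

```text
(101, 177) [77.3 46.2]
(527, 177) [  77.3 -100.1]
(514, 296) [  33.  -102.1]
(118, 296) [32.9 47.1]
(120, 163) [82.5 34.5]
(500, 164) [ 82.2 -86.2]
```

```bash
python3 -m handwheel '[[[3,0,0,0,0],[3,0,0,0,0],[2,0,0,0,0],[0,0,0,0,0]]]'; python3 -c "from h import *;st()"
```

```text
clock: 4.2
ee_pos: [532.6, -8.8, 103.5]
tool_rot: [-3.14, -0.002, -0.066]
force: [0.1, 0.4, -0.4]
gripper_width: 1.001
t 4.2 S [ 25.9 -28.3] z 103.5 rot [-3.14e+00 -2.00e-03 -6.60e-02] F [ 0.1  0.4 -0.4] w 1.0
```

```bash
python3 -m handwheel '[[[-10,0,0,0,0],[-10,0,-10,0,0],[0,0,-45,0,255],[0,0,-45,0,255],[0,0,0,0,255]]]'; python3 -m handwheel '[[[25,52,0,0,255],[25,52,0,0,255],[0,0,0,0,255]]]'; python3 -c "from h import *;print(st()['q'])"
```

```text
clock: 4.82
ee_pos: [509.8, -7.5, 208.0]
tool_rot: [-3.14, -0.004, -0.066]
force: [0.2, 0.1, 0.3]
gripper_width: 0.377
clock: 5.2
ee_pos: [552.7, -116.2, 208.7]
tool_rot: [-3.139, -0.006, -0.063]
force: [0.2, -0.1, -0.1]
gripper_width: -0.001
t 5.2 S [  53.2 -134.2] z 208.7 rot [-3.139 -0.006 -0.063] F [ 0.2 -0.1 -0.1] w -0.0
[-0.21168347  0.28046363  1.7908504   0.00341787  1.06458905  1.42081283]
```

```bash
python3 -m handwheel '[[[0,0,0,-0.175,255],[0,0,0,-0.175,255],[0,0,0,-0.175,255],[0,0,0,-0.175,255],[0,0,0,-0.175,255]]]'; python3 -m handwheel '[[[0,0,0,-0.175,255],[0,0,0,-0.175,255],[0,0,0,-0.175,255],[0,0,0,-0.175,255],[0,0,0,0,255]]]'; python3 - <<'E'
from h import *
import cv2
st(); c=viewer.get_calibration("wrist");cv2.imwrite("pics/w3.png",viewer.read_camera("wrist")[:,:,::-1])
W=lambda a,b,z: np.r_[RS@np.array([a,b])+TS,z]
for P in((80,-100,131),(80,30,131),(80,-100,123),(35,-100,123),(57,-140,95)): print(P,proj(c,W(*P)).round())
E
```

```text
clock: 5.82
ee_pos: [547.1, -112.7, 205.6]
tool_rot: [-3.138, -0.003, 0.838]
force: [1.0, 0.9, -0.1]
gripper_width: 0.002
clock: 6.45
ee_pos: [541.5, -107.6, 203.1]
tool_rot: [-3.135, -0.007, 1.563]
force: [-0.2, -1.1, 0.0]
gripper_width: 0.0
t 6.45 S [  41.4 -126.3] z 203.1 rot [-3.135 -0.007  1.563] F [-0.2 -1.1  0. ] w 0.0
(80, -100, 131) [384. 214.]
(80, 30, 131) [411. -33.]
(80, -100, 123) [382. 212.]
(35, -100, 123) [311. 208.]
(57, -140, 95) [339. 256.]
```

View pics/w3.png

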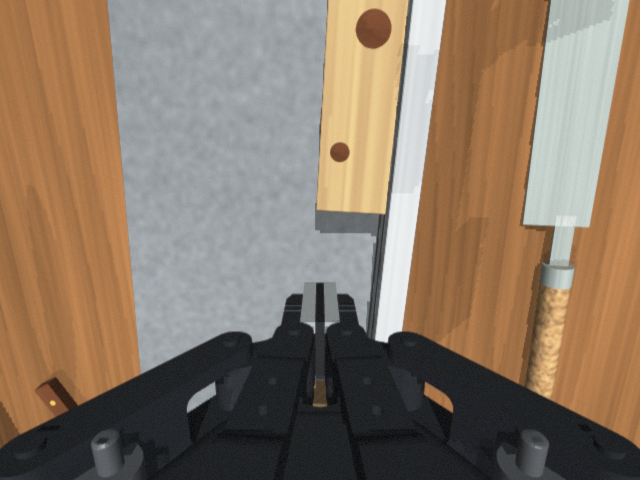

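The offcut lies against the fence, with its trailing end at row ~212 (S y ≈ −102). The shut fingers are at (320,300), behind that end and a little to the near side. I'll correct the position and lower in steps.

```bash
python3 -m handwheel '[[[-7,14,0,0.06,255],[0,0,0,0,255]]]'; python3 -c "from h import *;st()"; python3 -m handwheel '[[[0,0,40,0,255],[0,0,30,0,255],[0,0,0,0,255]]]'; python3 -c "from h import *;st()"
```

```text
clock: 6.75
ee_pos: [554.8, -113.9, 202.7]
tool_rot: [-3.134, -0.007, 1.492]
force: [-0.2, 0.5, -0.3]
gripper_width: 0.0
t 6.75 S [  55.1 -131.7] z 202.7 rot [-3.134 -0.007  1.492] F [-0.2  0.5 -0.3] w 0.0
clock: 7.12
ee_pos: [552.8, -112.4, 131.5]
tool_rot: [-3.134, -0.007, 1.489]
force: [0.3, 0.1, 0.4]
gripper_width: 0.001
t 7.125 S [  53.  -130.3] z 131.5 rot [-3.134 -0.007  1.489] F [0.3 0.1 0.4] w 0.0
```

```bash
python3 -m handwheel '[[[0,0,10,-0.015,255],[0,1,8,0,255],[0,1,6,0,255],[0,0,0,0,255]]]'; python3 -c "from h import *;st()"; python3 -m handwheel '[[[15,0,0,0,255],[12,0,0,0,255],[12,0,0,0,255],[0,0,0,0,255]]]'; python3 -c "from h import *;st()"
```

```text
clock: 7.62
ee_pos: [556.0, -112.3, 108.8]
tool_rot: [-3.137, -0.007, 1.504]
force: [-0.0, -0.3, 0.5]
gripper_width: -0.006
t 7.625 S [  56.2 -130.1] z 108.8 rot [-3.137 -0.007  1.504] F [-0.  -0.3  0.5] w -0.01
clock: 8.12
ee_pos: [559.3, -70.1, 110.0]
tool_rot: [-3.139, -0.007, 1.505]
force: [-0.1, -0.2, -0.1]
gripper_width: 0.002
t 8.125 S [ 56.7 -87.8] z 110.0 rot [-3.139 -0.007  1.505] F [-0.1 -0.2 -0.1] w 0.0
```

```bash
python3 -m handwheel '[[[14,0,1,0,255],[14,0,1,0,255],[14,0,1,0,255],[14,0,0,0,255],[14,0,0,0,255]]]'; python3 -c "from h import *;st()"; python3 -m handwheel '[[[12,0,0,0,255],[12,0,0,0,255],[12,0,0,0,255],[10,0,0,0,255],[0,0,0,0,255]]]'; python3 - <<'E'
from h import *
import cv2
st(); cv2.imwrite("pics/w4.png",viewer.read_camera("wrist")[:,:,::-1])
E
```

```text
clock: 8.75
ee_pos: [564.2, 4.0, 107.3]
tool_rot: [-3.139, -0.007, 1.504]
force: [-0.6, -0.2, -1.0]
gripper_width: 0.003
t 8.75 S [ 56.6 -13.4] z 107.3 rot [-3.139 -0.007  1.504] F [-0.6 -0.2 -1. ] w 0.0
clock: 9.38
ee_pos: [567.5, 54.3, 107.6]
tool_rot: [-3.139, -0.007, 1.505]
force: [0.6, -0.6, -0.2]
gripper_width: -0.002
t 9.375 S [56.6 37. ] z 107.6 rot [-3.139 -0.007  1.505] F [ 0.6 -0.6 -0.2] w -0.0
```

View pics/w4.png

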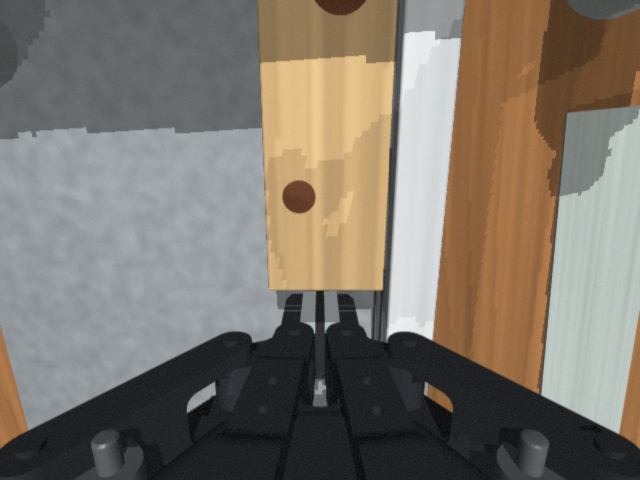

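The offcut is still square on the fence. Its trailing end is at row 290 against the fingertips, and its leading end is now in the mouth. I'll push on while watching the forces, and check how far the camera clears the chute.

```bash
python3 -m handwheel '[[[10,0,0,0,255],[10,0,0,0,255],[10,0,0,0,255],[10,0,0,0,255],[0,0,0,0,255]]]'; python3 - <<'E'
from h import *
import cv2
st(); c=viewer.get_calibration("wrist");E=np.array(c["extrinsics"]);o=-E[:3,:3].T@E[:3,3];print("cam",inv(o),o[2])
cv2.imwrite("pics/s5.png",cv2.resize(viewer.read_camera("side")[200:460,0:340,::-1],None,fx=2.2,fy=2.2))
E
```

```text
clock: 10.05
ee_pos: [570.4, 96.2, 107.9]
tool_rot: [-3.139, -0.007, 1.504]
force: [0.1, 0.7, -0.9]
gripper_width: -0.005
t 10.05 S [56.6 79. ] z 107.9 rot [-3.139 -0.007  1.504] F [ 0.1  0.7 -0.9] w -0.0
cam [ 57.89160472 146.95692022] 250.01327135028566
```

View pics/s5.png

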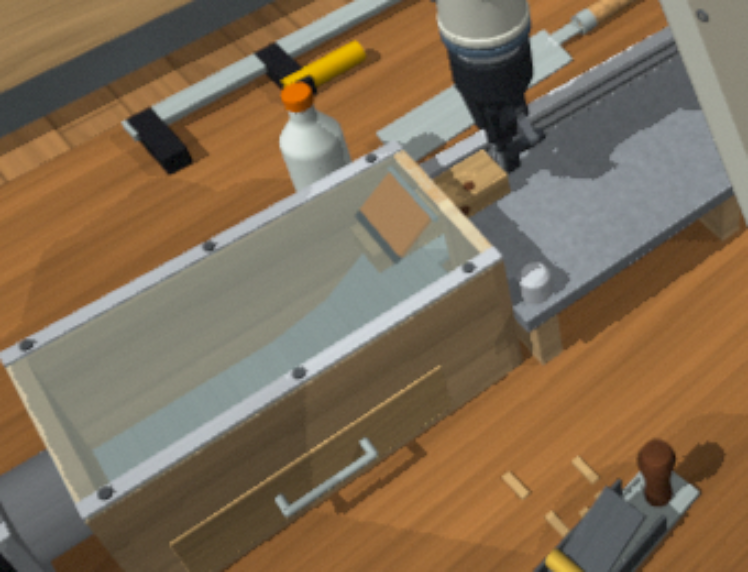

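The side view shows the offcut's end through the mouth, with the flap raised over it at about (395,215). The weight is undisturbed at (536,282). I'll push the offcut's middle past the sill.

```bash
python3 -m handwheel '[[[11,0,0,0,255],[11,0,0,0,255],[11,0,0,0,255],[10,0,0,0,255],[0,0,0,0,255]]]'; python3 - <<'E'
from h import *
import cv2
st()
cv2.imwrite("pics/s6.png",cv2.resize(viewer.read_camera("side")[200:460,0:340,::-1],None,fx=2.2,fy=2.2))
E
```

```text
clock: 10.72
ee_pos: [573.4, 141.9, 108.2]
tool_rot: [-3.139, -0.007, 1.504]
force: [0.6, -0.6, -0.5]
gripper_width: 0.002
t 10.725 S [ 56.6 124.8] z 108.2 rot [-3.139 -0.007  1.504] F [ 0.6 -0.6 -0.5] w 0.0
```

View pics/s6.png

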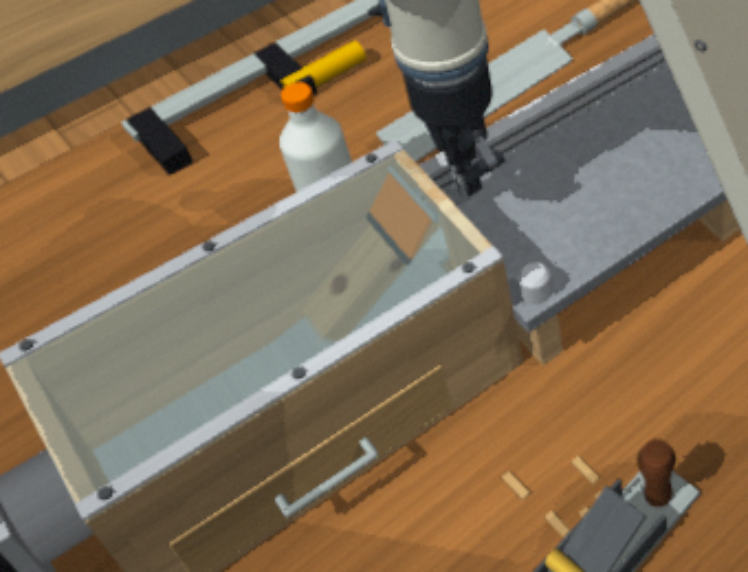

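The offcut has tipped and is sliding down inside, at about (345,280) in the side view. The fingers are clear of the mouth. I'll back off along the fence, rise and let it settle.

```bash
python3 -m handwheel '[[[-20,0,0,0,255],[-25,0,0,0,255],[-25,-5,0,0,255],[0,0,-40,0,255],[0,0,-40,0,255]]]'; python3 -m handwheel '[[[0,0,0,0,255],[0,0,0,0,255],[0,0,0,0,255],[0,0,0,0,255],[0,0,0,0,255]]]';python3 -m handwheel '[[[0,0,0,0,255],[0,0,0,0,255],[0,0,0,0,255],[0,0,0,0,255],[0,0,0,0,255]]]'; python3 - <<'E'
from h import *
import cv2
st(); a=viewer.read_camera("side"); manip
cv2.imwrite("pics/s7.png",cv2.resize(a[170:460,0:420,::-1],None,fx=1.9,fy=1.9))
E
```

```text
clock: 11.4
ee_pos: [560.0, 63.4, 186.0]
tool_rot: [-3.131, -0.004, 1.503]
force: [0.4, 0.1, 0.6]
gripper_width: 0.002
clock: 12.02
ee_pos: [559.4, 60.3, 185.7]
tool_rot: [-3.131, -0.003, 1.5]
force: [-1.0, 0.7, 0.2]
gripper_width: 0.001
clock: 12.65
ee_pos: [559.2, 60.6, 185.2]
tool_rot: [-3.13, -0.003, 1.501]
force: [0.4, -0.6, -0.3]
gripper_width: -0.0
t 12.65 S [47.8 42.7] z 185.2 rot [-3.130e+00 -3.000e-03  1.501e+00] F [ 0.4 -0.6 -0.3] w -0.0
```

View pics/s7.png

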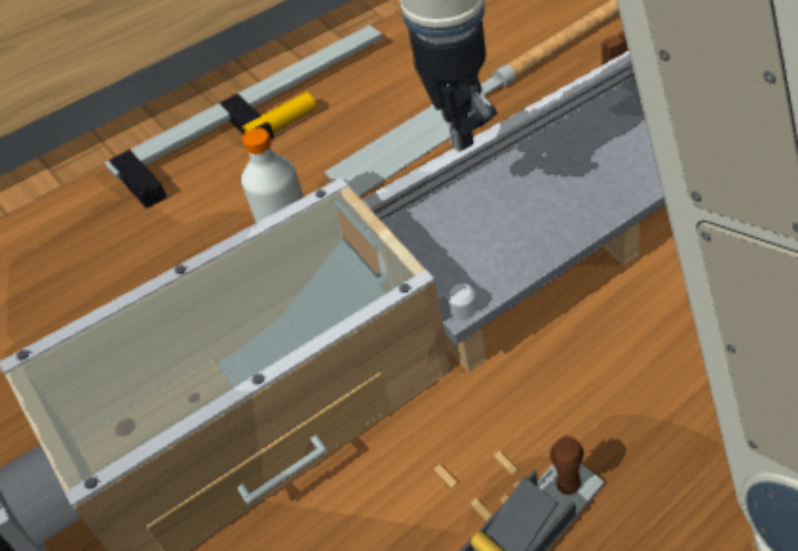

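```bash
python3 - <<'E'
from h import *
import cv2
c=viewer.get_calibration("side")
for p in((125,427),(195,398)): print(inv(ray(c,(p[0]/1.9,p[1]/1.9+170),44)).round())
a=cv2.imread("pics/scene0.png").astype(int); b=viewer.read_camera("scene")[:,:,::-1].astype(int)
cv2.imwrite("pics/sc9.png",b)
d=abs(a-b).max(2)>60
for n,(x0,y0,x1,y1) in dict(rail=(255,245,312,290),gauge=(180,340,245,385),saw=(340,240,450,370),square=(188,255,225,285),glue=(435,178,465,240),plane=(292,150,342,195)).items(): print(n,d[y0:y1,x0:x1].mean().round(3))
st()
E
```

```text
[ 59. 472.]
[ 44. 404.]
rail 0.177
gauge 0.0
saw 0.0
square 0.005
glue 0.0
plane 0.0
t 12.75 S [47.8 42.7] z 185.2 rot [-3.130e+00 -3.000e-03  1.501e+00] F [-0.3  0.6  0.2] w -0.0[ WARN:0@1.663] global loadsave.cpp:1063 imwrite_ Unsupported depth image for selected encoder is fallbacked to CV_8U.
```

The offcut's middle is at about S (52, 440), on the chute floor. The rail patch differs between the before and after pictures, perhaps from the arm's shadow, so I'll look at it.

```bash
python3 - <<'E'
import cv2,numpy as np
a,b=[cv2.resize(cv2.imread(f"pics/{n}.png")[170:310,230:350],None,fx=3.2,fy=3.2) for n in("scene0","sc9")]
cv2.imwrite("pics/cmp.png",np.hstack([a,b]))
E
```

```text
(no output)
```

View pics/cmp.png

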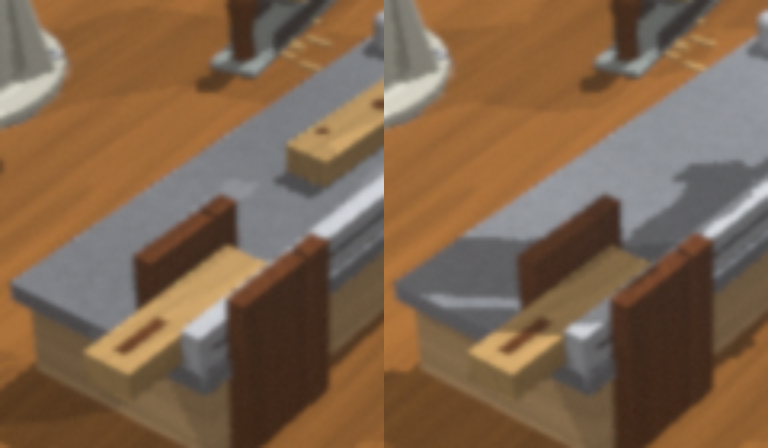

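The rail sits in exactly the same place in both pictures; only the shadow has changed. Handing in.

```bash
python3 -c "from h import *;print(manip.sign_off())"
```

```text
the job is handed in; nothing more can be done
None
```

The offcut is in the chute and the job is handed in at about 13 s of the 54 s allowed; the hand-in gives no verdict. I pushed the offcut square against the fence with the open fingertips. Then, with the fingers shut, I slid it end first through the flap until it tipped over the sill, and backed the fingers off and up.

**Offcut:** it was on the chute floor, with its middle at about S (52, 440) mm, which is inside the allowed area. I did not measure its speed.

**Flap:** it was open in the side picture while the offcut passed under it. It looked shut in the last one; I judged this by eye and did not measure the angle.

**Rail and tools:** a before-and-after comparison of the scene pictures showed no change for the pull saw, gauge, glue and plane, and 0.5% of pixels for the square. The rail patch differed by 18%, but the enlarged view showed only a moved shadow, with the rail in the same place. The weight looked undisturbed in the side pictures.

**Forces:** every reading I took stayed at about 1 N.

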